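# Load a sample cassette and start the run

## Robot

A 6-joint arm with a two-finger parallel gripper is mounted at the origin on the work surface. World frame = base frame: x ahead of the robot, y to its left, z up, the work surface at z = 0. Lengths are in mm, angles in rad, forces in N, time in s.
With the tool pointing down it reaches from about 275 to 750 mm from the base axis. Payload 10.2 kg.
Tool frame: the origin (TCP) lies at the very end of the fingers, on their centre line; the grasp point (between the pads) lies 19 mm behind it; x points along the fingers, y is the direction in which the jaws open and shut, and the axes are right-handed (so a half turn about x gives the same grasp; the last joint's range is limited). The gripper opens to 85 mm and grips with 20 to 120 N. Pads are 22 mm wide; open, the fingers measure 114 mm over their backs; the gripper's body (76 mm by 85 mm) begins 54 mm behind the grasp point. The pads swing forward as they close: fully open they stand 13 mm farther back than shut.
Start: joints at [1.11, 0.313, 1.498, -0, 1.331, -0.223], TCP at [123.684, 510.229, 231.294] pointing down, gripper open.
Joint ranges: [-2.94, 2.94], [-0.97, 2.17], [0.19, 2.56], [-1.23, 4.37], [0.02, 3.11], [-2.88, 2.88]. Speed limits (rad/s): [2.39, 2.39, 3.01, 3.14, 3.14, 3.14].

## Interface

Orientations are given as a unit quaternion [w, x, y, z].
In Python, from rig import ctrl, viewer, order gives the robot as it stands. The module is installed in compiled form; this text tells all that it offers.
- The arm moves only by the tool carry_out, never from a script. Its argument "deltas" is a list of rows, each a list of 7 numbers: the gripper command: -1 is fully open, 1 is shut, values between are in proportion, then the shift along the tool's x, y, z in mm, then the turn, a rotation vector about the tool's x, y, z in degrees. A call has exactly 5 rows; each row is the pose to reach, as a shift and turn from the pose commanded when the call began, along the tool's axes at that moment; what a row does not reach only later rows make up. A row lasts 1/8 s, in which the tool goes at most 62.5 mm and 10.7 degrees, less where a joint would pass 70% of its speed; a pose out of reach is approached as far as the arm can. A call with a gripper value outside its range is refused whole. The fingers move at their own pace and stop on an object; "newtons" is the grip in N (left out, the last holds). Time passes only in rows, so rows that repeat a pose let the fingers close, or fill a call up. It gives the time, the measured TCP pose, the force and the opening at its end, in the units of the state.
- ctrl.sense(): the state, without advancing time (a new reading comes with each control period).
- viewer.capture(name): name is "scene" or "top"; returns the picture (384x512x3 uint8, red, green, blue); there is no depth.
- viewer.calibration(name): a dict with "fx", "fy", "cx", "cy" (pixels), "xyz" and "attitude" of the camera in the world. Camera axes: x right, y down, z forward; pixel columns grow to the right and rows downward; lengths in mm; the calibration is good to about 2 mm. A picture is of the moment at which its call begins. calibration takes no time and is no camera call.
- order.finish_job(): hands the job in, once; it reports no verdict.
The state is a dict: "time_s": time; "joints": joint angles; "dq": joint speeds; "tau": joint torques, N m; "eef_pos": TCP position; "ee_rot": TCP orientation; "force": force on the tool from outside, world axes, zero at the start; "wrist_torque": the same for the moment, N m; "grip_width": opening from 0.0 (shut) to 1.0 (fully open).
Only numpy, scipy, OpenCV 4.12 (cv2) and the standard library are available. Lean on these libraries where they do the work, as an engineer would, in place of code of your own. Each camera call takes 0.05 s, during which the arm holds its last target. There are 200 camera calls.

## Task

Slide the sample cassette with the blue handle, nose first, into the slot of the cassette loader and gently on until you feel it come up firmly against the hidden stop, without ramming it. Leave it there fully home, then press the green start button all the way in. Leave the other cassettes and glassware alone.

Things in the scene. Friction and masses are not known exactly. Their poses are not given: they have to be found in the camera images.
- cassette_blue: Loose flat aluminium cassette with an upright BLUE handle fin, 140 long (x) x 44 wide (y) x 16 mm high, 0.2 to 0.33 kg, two rows of amber discs on top. Origin: centre of its underside; +x points to the nose that goes in first, z up. It lies on the bench, nose towards the robot's left.
- cassette_fin (a point): Where to grip the blue cassette: middle of the blue fin, 52 mm behind the cassette's origin and 40 mm above its underside. The fin is 26 mm long (x), 12 mm thick (y, grip across this) and stands from 16 to 58 mm above the underside; keep the fingertips above the 16 mm high deck.
- cassette_nose (a point): Middle of the blue cassette's nose face, 70 mm ahead of its origin and 8 mm above its underside.
- loader: Cream and blue instrument fixed on the bench, 260 mm wide. Origin: on the bench below the middle of the slot mouth; +x points into the slot (roughly to the robot's left), z up. An aluminium sill (top at z = 6 mm, flush with the slot floor) covers x = -120 to 0. The slot lies under a deck 40 mm high, x = 0 to 100 mm; the housing behind, to x = 300, is 110 mm high.
- slot_mouth (a point): Middle of the slot mouth's lower edge (loader x = 0, z = 6 mm). Slot 48 mm wide, 18.5 mm high, level and blind. Two black flared guides, tops 20 mm above the bench, stand on the sill from 39 mm before the mouth and narrow from about 68 to 49 mm. Sliding drag is under 4 N. Once the nose is inside, more than 20 N between cassette and loader does damage.
- slot_inside (a point): Point on the slot floor 45 mm past the mouth, NOT the stop: the hidden rubber stop lies 0 to 50 mm beyond it, different every time; only feel tells. It shows as a faint plunger (5 mm, 0.3 N), then rubber that pushes back 5 N per mm for 4 mm, then rigid. A push of 5 to 10 N against it is right. The cassette's fin always stays outside.
- seat (a joint): Hidden plunger on the stop inside the slot: 0 = nothing there, 0.005 m = pressed flush with the stop's face by a cassette that is fully home. The value says nothing of where the stop is, and its readings are noisy.
- start_top (a point): Centre of the top of the green round start button, 28 mm across, on the loader's deck at x = 40, y = -85 mm of the loader; it is pressed straight down.
- start (a joint): Travel of the start button: 0 = out, 0.006 m = fully in (about 5 N); it springs back.
- cassette_white: Bystander: the same cassette with a WHITE handle. Origin and axes as for cassette_blue.
- cassette_orange: Bystander: the same cassette with an ORANGE handle. Origin and axes as for cassette_blue.
- solvent: Bystander: loose amber solvent bottle, 86 mm across, 190 mm high. Origin: centre of its underside.
- beaker: Bystander: loose glass beaker, 70 mm across, 85 mm high. Origin: centre of its underside.
There are look-alikes about, which are no part of the job. What is shaped like the cassette_blue but brown or yellow is not meant.

How it is judged (in metres and radians):
On the way, in this order (a step that is already met when the one before it is completed fails the run):
1. the blue cassette is in the slot, fully home against the hidden stop (value of joint seat above 0.003 m and x of cassette_blue in the frame of loader above -0.032 m and y of cassette_blue in the frame of loader between -0.006 and 0.006 m and z of cassette_blue in the frame of loader below 0.012 m and angle between the x axis of cassette_blue and the x axis of loader, either way round below 0.1 rad and x of cassette_nose in the frame of loader above 0.04 m and angle between cassette_blue's own z axis and vertical below 0.08 rad), for 0.2 s.
2. with it home, the start button is pressed in (all of step 1 and value of joint start above 0.0045 m), for 0.05 s.
At the end, for the whole second after the job is handed in: The blue cassette lies at rest in the slot, nose first, straight and level (within 0.08 to 0.1 rad, 6 mm sideways), pressing the hidden seat plunger by more than 3 of its 5 mm (home to within 2 mm of the stop's face); the start button was pressed and is out again (all of step 1 and linear speed of cassette_blue below 0.01 m/s and value of joint start below 0.002 m); the robot touches nothing.
It fails at once if the cassette is rammed or forced in the slot: more than 20 N between it and the loader once its nose is inside (contact force between cassette_blue and loader above 20 N and x of cassette_nose in the frame of loader above 0.002 m).
It fails at once if start is pressed before the cassette is home (value of joint start above 0.0045 m and value of joint seat below 0.002 m).
It fails at once if another cassette is shifted by more than 30 mm (distance of any of cassette_white, cassette_orange from where it was at the start of the episode above 0.03 m).
It fails at once if the solvent bottle or the beaker is shifted by more than 30 mm (distance of any of solvent, beaker from where it was at the start of the episode above 0.03 m).
It also fails if it takes over 72 s, if anything falls off the work surface, if the arm or the gripper's body presses on something with over 40 N, if the wrist force passes 120 N, or if a joint passes its speed limit or range.

## Working session

There is one attempt and no reset: what is moved stays moved. The work goes in short steps, Python scripts to look and compute and a tool call to move; the robot and the scene stay as the last step left them, time stands still between calls to the robot, and variables do not carry over. Pictures are saved under pics/ and viewed, about 8 in all and at most 12, crops included, and the job is handed in when it is done.

Besides the shell and the picture viewer there is one more tool, called after "Emit:" as name([rows], argument=value, ...), one row to a line, values as JSON. carry_out: Moves the arm, as the interface text tells. Its arguments: {"type":"object","properties":{"deltas":{"type":"array"},"newtons":{"type":"number"}},"required":["deltas"]}

```bash
mkdir -p pics; python3 - <<'E'
from rig import ctrl, viewer
import cv2
for n in("scene","top"):
    cv2.imwrite(f"pics/{n}0.png",viewer.capture(n)[...,::-1]); print(viewer.calibration(n))
print(ctrl.sense())
E
```

```text
{'fx': 380.46347276920415, 'fy': 380.46347276920415, 'cx': 257.1188506683721, 'cy': 189.38258998779375, 'xyz': array([ 801.32022819, -703.3778116 , 1047.46726174]), 'attitude': array([-0.26728956,  0.91412741,  0.29423701, -0.07969919])}
{'fx': 415.05523016809286, 'fy': 415.05523016809286, 'cx': 255.9202759063868, 'cy': 195.90763983535663, 'xyz': array([ 204.94427731, -183.89449882, 1416.91980055]), 'attitude': array([ 0.05401174, -0.70395412,  0.70440124, -0.07314518])}
{'time_s': 0.1, 'joints': array([ 1.10957798e+00,  3.13401572e-01,  1.49832968e+00,  6.23050647e-06,
        1.33098521e+00, -2.23426387e-01]), 'dq': array([ 0.00018889, -0.0013121 , -0.00138477,  0.00223032, -0.00170823,
        0.00094561]), 'tau': array([ 2.85727598e-03, -4.12900221e+01, -2.60139674e+01, -2.17887559e-04,
        3.11904871e-03, -1.32242974e-05]), 'eef_pos': array([123.59379571, 510.02473903, 230.80027847]), 'ee_rot': array([ 0.70197918,  0.08350117,  0.70224996, -0.08424828]), 'force': array([-0.35506281,  0.10917397,  0.24314327]), 'wrist_torque': array([-0.02126866, -0.02073059,  0.05238505]), 'grip_width': 1.0053118298756578}
```

View pics/scene0.png

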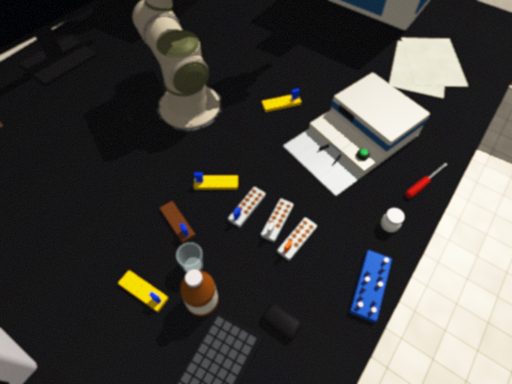

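View pics/top0.png

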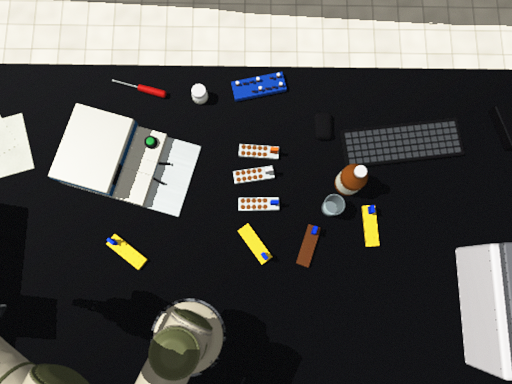

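Top view: blue-finned candidates are yellow at (127,252), yellow (255,244), yellow (371,226), brown (308,246) and the aluminium one with amber discs at (259,204), fin at (274,203). Only the last fits; white (253,174) and orange (259,151) are bystanders. The loader mouth is near (142,170), green button at (151,142). Next I'll check an enlarged crop.

```bash
python3 - <<'E'
import cv2,numpy as np
t=cv2.imread("pics/top0.png")
a=cv2.resize(t[100:220,100:220],(600,600),interpolation=cv2.INTER_CUBIC)   # x5
b=cv2.resize(t[185:225,225:295],None,fx=8,fy=8,interpolation=cv2.INTER_CUBIC) # x8
cv2.imwrite("pics/c1.png",a);cv2.imwrite("pics/c2.png",b)
E
```

```text
(no output)
```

View pics/c1.png

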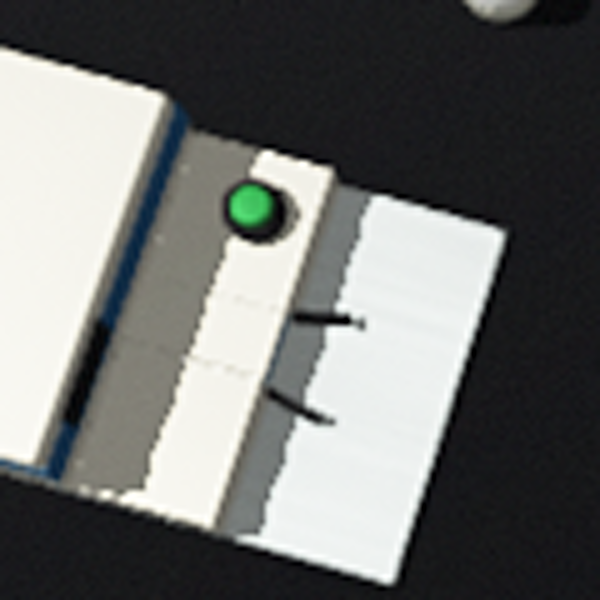

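View pics/c2.png

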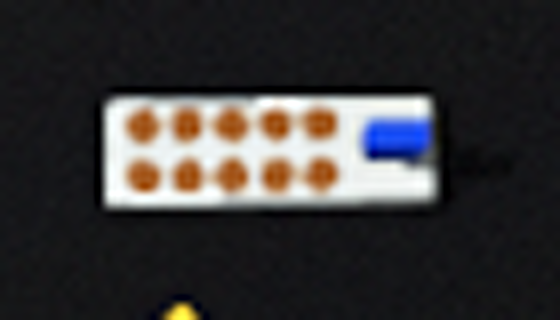

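Crop confirms the aluminium body, amber discs and blue fin at (274.5,202); nose left. In crop 1, sill corners are (507,231),(396,585), deck front edge (333,167)-(215,529), guide ends (293,316),(267,392), button (253,205). Next: fit the poses.

```bash
cat > h.py <<'E'
import cv2,numpy as np
from rig import ctrl,viewer
from scipy.optimize import least_squares
from scipy.spatial.transform import Rotation as R
def cam(n):
    c=viewer.calibration(n);q=c["attitude"];return c,R.from_quat([q[1],q[2],q[3],q[0]]).as_matrix()
def proj(n,P):
    c,M=cam(n);p=(np.atleast_2d(P)-c["xyz"])@M
    return np.c_[c["fx"]*p[:,0]/p[:,2]+c["cx"],c["fy"]*p[:,1]/p[:,2]+c["cy"]]
def back(n,uv,z):
    c,M=cam(n);uv=np.atleast_2d(uv);d=np.c_[(uv[:,0]-c["cx"])/c["fx"],(uv[:,1]-c["cy"])/c["fy"],np.ones(len(uv))]@M.T
    return c["xyz"]+d*((z-c["xyz"][2])/d[:,2])[:,None]
def world(p,L):
    L=np.atleast_2d(L).astype(float);c,s=np.cos(p[2]),np.sin(p[2])
    return np.c_[p[0]+c*L[:,0]-s*L[:,1],p[1]+s*L[:,0]+c*L[:,1],L[:,2]]
def fit(n,L,uv,p0):
    r=least_squares(lambda p:(proj(n,world(p,L))-uv).ravel(),p0,x_scale=[1,1,.01]);return r.x,r.fun.reshape(-1,2)
E
python3 - <<'E'
from h import *
crop=lambda a,k,o:(np.array(a)+.5)/k-.5+np.array(o)
uv=crop([(507,231),(396,585),(333,167),(215,529),(293,316),(267,392)],5,(100,100))
L=[(-120,-130,6),(-120,130,6),(0,-130,40),(0,130,40),(0,-25,20),(0,25,20)]
p,r=fit("top",L,uv,[400,100,1.7]);print("loader",p,"\n",r.round(2))
b=crop([(253,205)],5,(100,100))
for z in(46,52):
    w=back("top",b,z)[0]-[p[0],p[1],0];c,s=np.cos(p[2]),np.sin(p[2]);print("button in loader",z,c*w[0]+s*w[1],-s*w[0]+c*w[1])
t=cv2.imread("pics/top0.png")
g=t[185:225,225:295].max(2);m=(g>110).astype(np.uint8)
k,l,st,ce=cv2.connectedComponentsWithStats(m);i=1+np.argmax(st[1:,4])
M=(l==i).astype(np.uint8);rect=cv2.minAreaRect(cv2.findContours(M,0,cv2.CHAIN_APPROX_NONE)[0][0]);print(rect,st[i])
uvc=crop([(104,96),(434,96),(438,204),(105,209)],8,(225,185))
p2,r=fit("top",[(70,-22,16),(-70,-22,16),(-70,22,16),(70,22,16)],uvc,[300,-150,1.57]);print("cass",p2,r.round(2))
# fin centroid, discs
hsv=cv2.cvtColor(t,cv2.COLOR_BGR2HSV)[185:225,225:295]
f=(hsv[...,0]>100)&(hsv[...,0]<130)&(hsv[...,1]>120)&(hsv[...,2]>80);y,x=np.nonzero(f);print("fin px",x.mean()+225,y.mean()+185,"expected",proj("top",world(p2,[(-52,0,58)])), back("top",[(x.mean()+225,y.mean()+185)],55))
d=(hsv[...,0]<20)&(hsv[...,1]>100)&(hsv[...,2]>80)&M.astype(bool);y,x=np.nonzero(d);print("discs",x.mean()+225,y.mean()+185)
# scene cross-check
print("scene proj: fin",proj("scene",world(p2,[(-52,0,58),(70,0,16)])),"loader sill corners, btn",proj("scene",world(p,[L[0],L[1],(40,-85,50)])))
E
```

```text
loader [548.15635777 121.74237946   1.29874472] 
 [[-0.27 -0.08]
 [-0.16 -0.29]
 [ 0.06  0.61]
 [-0.08 -0.04]
 [-0.13  0.72]
 [ 0.57 -0.87]]
button in loader 46 43.23511719913948 -89.55394251683855
button in loader 52 41.35380340228451 -88.07457315139669
((33.5, 18.5), (13.0, 41.0), 90.0) [ 13  12  42  14 557]
cass [ 433.79447752 -230.66992098    1.58067962] [[ 0.3   0.73]
 [-0.17  0.4 ]
 [-0.38 -0.42]
 [ 0.24 -0.68]]
fin px 274.3 201.95 expected [[274.41268259 201.28832309]] [[ 432.57871929 -282.4846977    55.        ]]
discs 253.44144144144144 203.4954954954955
scene proj: fin [[234.94102777 209.66911063]
 [258.15698363 189.02380493]] loader sill corners, btn [[334.4403898  194.66874846]
 [281.61931652 145.19048915]
 [361.3609126  153.09966915]]
```

```bash
cat >> h.py <<'E'
def tool():
    s=ctrl.sense();q=s["ee_rot"];return s,R.from_quat([q[1],q[2],q[3],q[0]])
def delta(pos,yaw):
    """shift (mm) and rotvec (deg) in tool axes to reach pos, tool x down, tool y along the horizontal dir yaw+-90deg"""
    s,T=tool();best=None
    for sg in(1,-1):
        y=sg*np.array([-np.sin(yaw),np.cos(yaw),0]);x=np.array([0,0,-1.]);W=R.from_matrix(np.c_[x,y,np.cross(x,y)])
        v=(T.inv()*W).as_rotvec(degrees=True)
        if best is None or np.linalg.norm(v)<np.linalg.norm(best):best=v
    print("shift",T.inv().apply(np.array(pos)-s["eef_pos"]).round(1),"rot",best.round(2),"t",s["time_s"],"F",s["force"].round(2),"pos",s["eef_pos"].round(1),"q",s["joints"].round(2),"w",round(s["grip_width"],3))
E
python3 -c "
from h import *
delta([433.5,-282.5,130],1.58);print(tool()[1].as_matrix().round(3))"
```

```text
shift [ 101.4 -697.1  487.9] rot [7.585e+01 3.000e-02 6.000e-02] t 0.1 F [-0.36  0.11  0.24] pos [123.6 510.  230.8] q [ 1.11  0.31  1.5   0.    1.33 -0.22] w 1.005
[[-0.001  0.236  0.972]
 [-0.001  0.972 -0.236]
 [-1.    -0.001 -0.   ]]
```

Emit:
carry_out([
  [-1, 0, -50, 40, 8, 0, 0],
  [-1, 0, -100, 80, 16, 0, 0],
  [-1, 0, -150, 118, 24, 0, 0],
  [-1, 0, -200, 155, 32, 0, 0],
  [-1, 0, -250, 190, 40, 0, 0],
], newtons=80)

```text
time_s: 0.72
eef_pos: [249.0, 222.2, 231.2]
ee_rot: [0.631, 0.32, 0.63, -0.32]
force: [0.9, 0.1, 0.2]
grip_width: 1.002
```

```bash
python3 -c "
from h import *
delta([433.5,-282.5,130],1.58)"
```

```text
shift [ 101.3 -148.9  516.3] rot [ 3.563e+01  0.000e+00 -2.000e-02] t 0.725 F [0.87 0.14 0.22] pos [249.  222.2 231.2] q [ 0.37 -0.13  1.99 -0.    1.28 -0.26] w 1.002
```

Emit:
carry_out([
  [-1, 15, -17, 58, 7, 0, 0],
  [-1, 30, -34, 116, 14, 0, 0],
  [-1, 45, -51, 174, 21, 0, 0],
  [-1, 60, -68, 232, 28, 0, 0],
  [-1, 75, -85, 290, 35, 0, 0],
])

```text
time_s: 1.35
eef_pos: [352.6, -62.1, 155.9]
ee_rot: [0.505, 0.495, 0.505, -0.495]
force: [1.3, 0.9, 0.2]
grip_width: 1.001
```

```bash
python3 -c "
from h import *
delta([433.5,-282.5,130],1.58)"
```

```text
shift [ 26.   76.6 221.9] rot [ 0.57  0.01 -0.04] t 1.35 F [1.31 0.88 0.24] pos [352.6 -62.1 155.9] q [-0.51  0.03  2.06  0.    1.06 -0.52] w 1.001
```

Emit:
carry_out([
  [-1, 0, 18, 55, 0.5, 0, 0],
  [-1, 0, 36, 110, 0.5, 0, 0],
  [-1, 12, 55, 165, 0.5, 0, 0],
  [-1, 20, 76, 221, 0.5, 0, 0],
  [-1, 20, 76, 221, 0.5, 0, 0],
])

```text
time_s: 1.98
eef_pos: [433.8, -281.6, 134.6]
ee_rot: [0.502, 0.497, 0.504, -0.497]
force: [-0.8, 0.2, -1.2]
grip_width: 0.998
```

```bash
python3 - <<'E'
from h import *
delta([433.5,-282.5,23],1.58)
t=viewer.capture("scene")[...,::-1]
cv2.imwrite("pics/s1.png",cv2.resize(t[150:250,180:310],None,fx=6,fy=6,interpolation=cv2.INTER_CUBIC))
E
```

```text
shift [ 1.116e+02 -1.000e-01  1.000e+00] rot [ 0.18 -0.07  0.08] t 1.975 F [-0.77  0.2  -1.19] pos [ 433.8 -281.6  134.6] q [-0.8   0.39  1.65 -0.    1.1  -0.81] w 0.998
```

View pics/s1.png

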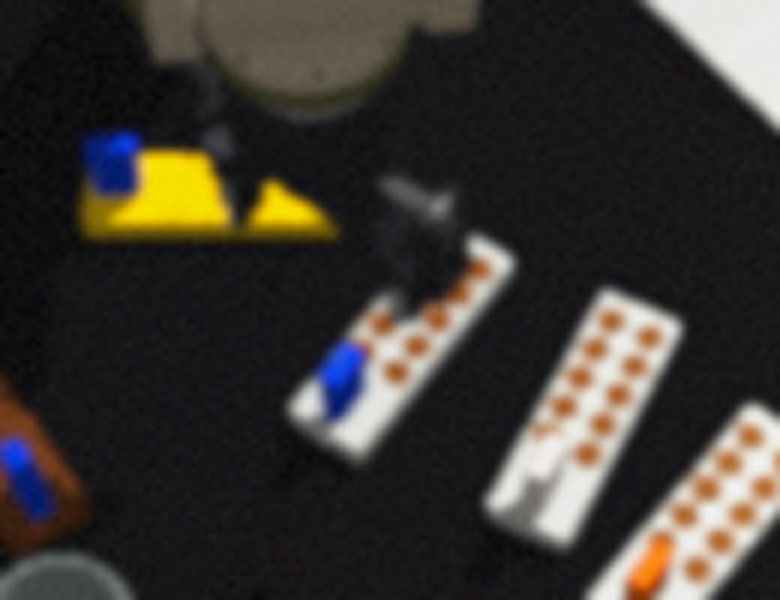

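The scene crop shows the open fingers over the blue cassette. The fin is at crop (343,378) = full (237,213), which agrees with the fit. Descending and gripping.

Emit:
carry_out([
  [-1, 40, 0, 1, 0.2, 0, 0],
  [-1, 80, 0, 1, 0.2, 0, 0],
  [-1, 100, 0, 1, 0.2, 0, 0],
  [-1, 111, 0, 1, 0.2, 0, 0],
  [-1, 111, 0, 1, 0.2, 0, 0],
])

```text
time_s: 2.65
eef_pos: [433.6, -279.4, 25.5]
ee_rot: [0.503, 0.497, 0.503, -0.497]
force: [0.0, -0.4, 0.9]
grip_width: 0.999
```

```bash
python3 - <<'E'
from h import *
delta([433.5,-282.5,23],1.58)
E
```

```text
shift [ 2.5 -0.2  3.1] rot [ 0.18 -0.02  0.01] t 2.65 F [ 0.04 -0.35  0.93] pos [ 433.6 -279.4   25.5] q [-0.8   0.56  1.74  0.    0.84 -0.81] w 0.999
```

Emit:
carry_out([
  [1, 0, 0, 0, 0, 0, 0],
  [1, 0, 0, 0, 0, 0, 0],
  [1, 0, 0, 0, 0, 0, 0],
  [1, 0, 0, 0, 0, 0, 0],
  [1, 0, 0, 0, 0, 0, 0],
], newtons=80)

```text
time_s: 3.28
eef_pos: [434.0, -280.3, 25.7]
ee_rot: [0.503, 0.497, 0.503, -0.497]
force: [1.2, -0.1, 4.5]
grip_width: 0.128
```

```bash
python3 - <<'E'
from h import *
delta([433.5,-282.5,23],1.58)
print(tool()[0]["wrist_torque"])
E
```

```text
shift [ 2.7 -0.6  2.2] rot [ 0.14  0.04 -0.05] t 3.275 F [ 1.18 -0.09  4.48] pos [ 434.  -280.3   25.7] q [-0.8   0.56  1.74  0.    0.84 -0.81] w 0.128
[ 0.05756515 -0.11145521 -0.01369272]
```

Emit:
carry_out([
  [1, -10, 0, 0, 0, 0, 0],
  [1, -40, 0, 0, 0, 0, 0],
  [1, -80, 0, 0, 0, 0, 0],
  [1, -80, 0, 0, 0, 0, 0],
  [1, -80, 0, 0, 0, 0, 0],
], newtons=80)

```text
time_s: 3.9
eef_pos: [433.2, -279.6, 104.6]
ee_rot: [0.502, 0.497, 0.503, -0.497]
force: [0.0, 0.7, -2.8]
grip_width: 0.125
```

```bash
python3 - <<'E'
from h import *
delta([499.8,-51.7,100],1.299)
print(tool()[0]["wrist_torque"])
E
```

```text
shift [   4.7   69.3 -227.1] rot [16.25 -0.05  0.07] t 3.9 F [ 0.02  0.69 -2.79] pos [ 433.2 -279.6  104.6] q [-0.8   0.43  1.69 -0.    1.03 -0.81] w 0.125
[-0.05281217 -0.06921523 -0.02036464]
```

Emit:
carry_out([
  [1, 0, 9, -30, 2, 0, 0],
  [1, 0, 23, -75, 5, 0, 0],
  [1, 0, 37, -120, 9, 0, 0],
  [1, 0, 50, -165, 12, 0, 0],
  [1, 0, 60, -195, 15, 0, 0],
])

```text
time_s: 4.53
eef_pos: [490.8, -82.2, 103.9]
ee_rot: [-0.433, -0.558, -0.435, 0.559]
force: [0.4, -1.0, -2.9]
grip_width: 0.126
```

```bash
python3 - <<'E'
from h import *
delta([499.8,-51.7,60],1.299)
E
```

```text
shift [ 43.9   1.3 -31.7] rot [ 1.21 -0.03  0.18] t 4.525 F [ 0.44 -0.96 -2.9 ] pos [490.8 -82.2 103.9] q [-0.4   0.4   1.74  0.    1.01 -0.15] w 0.126
```

Emit:
carry_out([
  [1, 10, 0.5, -12, 0.6, 0, 0],
  [1, 25, 1, -25, 1.2, 0, 0],
  [1, 40, 1.3, -30, 1.2, 0, 0],
  [1, 44, 1.3, -30, 1.2, 0, 0],
  [1, 44, 1.3, -30, 1.2, 0, 0],
])

```text
time_s: 5.15
eef_pos: [500.0, -56.1, 61.0]
ee_rot: [-0.428, -0.563, -0.428, 0.563]
force: [-0.1, 0.6, -0.6]
grip_width: 0.127
```

```bash
python3 - <<'E'
from h import *
delta([499.8,-51.7,33],1.299)
t=viewer.capture("top")[...,::-1]; s=viewer.capture("scene")[...,::-1]
cv2.imwrite("pics/t2raw.png",t);cv2.imwrite("pics/s2raw.png",s)
a=cv2.resize(t[130:210,120:220],None,fx=6,fy=6,interpolation=cv2.INTER_CUBIC)
cv2.imwrite("pics/t2.png",a)
b=cv2.resize(s[110:200,240:370],None,fx=6,fy=6,interpolation=cv2.INTER_CUBIC);cv2.imwrite("pics/s2.png",b)
E
```

```text
shift [28.  -1.3 -4.2] rot [0.02 0.   0.03] t 5.15 F [-0.09  0.55 -0.61] pos [500.  -56.1  61. ] q [-0.34  0.47  1.76 -0.    0.91 -0.07] w 0.127
```

View pics/t2.png

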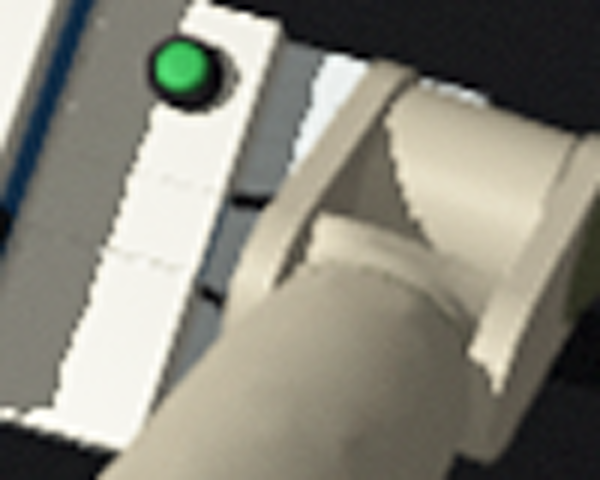

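View pics/s2.png

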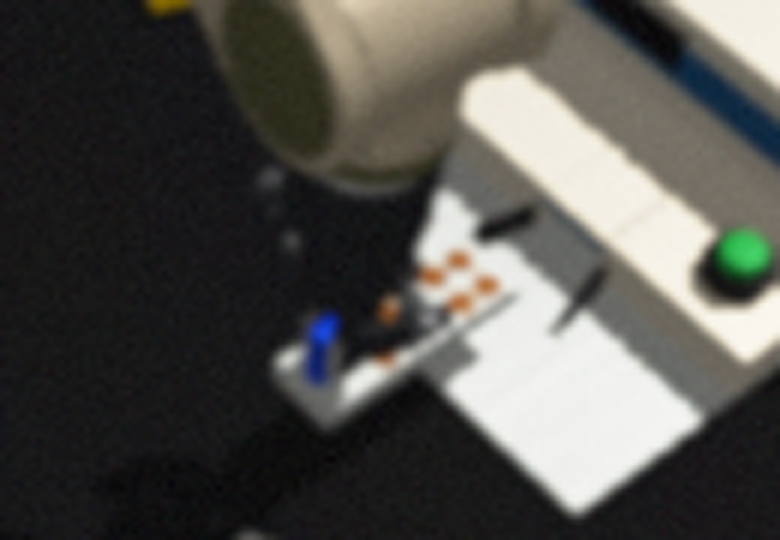

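```bash
python3 - <<'E'
from h import *
y=1.299; s,_=tool(); d=np.array([np.cos(y),np.sin(y)])
o=s["eef_pos"][:2]+d*(52-2.2); z=s["eef_pos"][2]-25.7
P=world([o[0],o[1],y],[(-70,22,z+16),(-70,-22,z+16),(-70,-22,z),(-52-13,0,z+58),(-39,0,z+58),(70,-22,z+16),(70,22,z+16)])
k=lambda uv:((uv-[240,110]+.5)*6-.5).round(0)
print("pred cassette in s2 crop",k(proj("scene",P)))
p=[548.16,121.74,1.2987]
print("pred loader: sill R, guide starts L/R, guide ends, deck corner R",k(proj("scene",world(p,[(-120,-130,6),(-39,34,20),(-39,-34,20),(0,25,20),(0,-25,20),(0,-130,40)]))))
E
```

```text
pred cassette in s2 crop [[273. 362.]
 [328. 415.]
 [325. 432.]
 [314. 337.]
 [352. 312.]
 [518. 283.]
 [463. 234.]]
pred loader: sill R, guide starts L/R, guide ends, deck corner R [[569. 511.]
 [470. 232.]
 [554. 307.]
 [530. 209.]
 [592. 263.]
 [737. 360.]]
```

The top crop shows the deck, the button (183,68) and guide ends (237,200),(205,292), with the arm hiding the cassette. The scene crop shows the cassette held level and straight before the guides: fin (323,345), nose right corner (518,292), guides (480,237)-(530,212) and (556,332)-(602,270). The scene camera puts the slot about 3 mm further to loader −y than the top fit, so I take a middle value and rely on feel.

```bash
cat >> h.py <<'E'
LP=np.array([549.6,121.3,1.299])
def feel(n=5):
    F=[];
    for i in range(n):
        viewer.capture("top");s=ctrl.sense();F.append(np.r_[s["force"],s["wrist_torque"]])
    F=np.array(F);c,sn=np.cos(LP[2]),np.sin(LP[2]);m=F.mean(0);w=s["eef_pos"]-[LP[0],LP[1],0]
    print("F along/lat/up %.2f %.2f %.2f"%(c*m[0]+sn*m[1],-sn*m[0]+c*m[1],m[2]),"T along/lat/up %.2f %.2f %.2f"%(c*m[3]+sn*m[4],-sn*m[3]+c*m[4],m[5]),"sd",F.std(0)[:3].round(2),"tcp in loader %.1f %.1f %.1f"%(c*w[0]+sn*w[1],-sn*w[0]+c*w[1],w[2]),"t",s["time_s"],"w",round(s["grip_width"],3))
def go(x,y,z,yaw=0):
    p=world(LP,[(x,y,z)])[0];delta(p,LP[2]+yaw)
E
python3 -c "
from h import *
feel();go(-178,0,36)"
```

```text
F along/lat/up -0.12 0.06 -1.69 T along/lat/up 0.02 0.07 0.02 sd [0.25 0.29 0.27] tcp in loader -183.8 0.1 61.6 t 5.5 w 0.124
shift [25.6  0.  -5.8] rot [ 0.05  0.   -0.03] t 5.5 F [-0.53 -0.41 -1.69] pos [500.2 -55.7  61.6] q [-0.34  0.47  1.76 -0.    0.91 -0.07] w 0.124
```

Emit:
carry_out([
  [1, 8, 0, -3, 0, 0, 0],
  [1, 16, 0, -6, 0, 0, 0],
  [1, 24, 0, -6, 0, 0, 0],
  [1, 26, 0, -6, 0, 0, 0],
  [1, 27, 0, -6, 0, 0, 0],
])

```text
time_s: 6.12
eef_pos: [501.8, -49.9, 34.2]
ee_rot: [-0.428, -0.563, -0.428, 0.563]
force: [-0.8, -1.3, -2.1]
grip_width: 0.131
```

```bash
python3 -c "
from h import *
feel();go(-178,0,32)"
```

```text
F along/lat/up -0.05 0.04 -1.95 T along/lat/up 0.02 0.09 0.01 sd [0.25 0.57 0.35] tcp in loader -177.7 0.1 34.5 t 6.375 w 0.131
shift [2.5 0.1 0.3] rot [ 0.04  0.   -0.02] t 6.375 F [-0.47 -0.34 -1.92] pos [501.8 -49.9  34.5] q [-0.33  0.52  1.77  0.    0.85 -0.06] w 0.131
```

Emit:
carry_out([
  [1, 0.5, 0, 0, 0, 0, 0],
  [1, 1, 0, 0, 0, 0, 0],
  [1, 1.5, 0, 0, 0, 0, 0],
  [1, 2, 0, 0, 0, 0, 0],
  [1, 2, 0, 0, 0, 0, 0],
])

```text
time_s: 7.0
eef_pos: [501.7, -49.8, 32.2]
ee_rot: [-0.428, -0.563, -0.428, 0.563]
force: [0.9, 0.0, -2.5]
grip_width: 0.127
```

```bash
python3 -c "
from h import *
feel();go(-178,0,32)"
```

```text
F along/lat/up -0.03 0.11 -2.20 T along/lat/up -0.00 0.10 0.00 sd [0.44 0.2  0.6 ] tcp in loader -177.7 0.2 32.3 t 7.25 w 0.129
shift [0.3 0.2 0.3] rot [ 0.05 -0.   -0.  ] t 7.25 F [-0.19  0.16 -1.27] pos [501.7 -49.8  32.3] q [-0.33  0.52  1.77  0.    0.84 -0.06] w 0.129
```

Emit:
carry_out([
  [1, 0.3, 0, 0, 0, 0, 0],
  [1, 0.6, 0, 0, 0, 0, 0],
  [1, 0.9, 0, 0, 0, 0, 0],
  [1, 1.2, 0, 0, 0, 0, 0],
  [1, 1.2, 0, 0, 0, 0, 0],
])

```text
time_s: 7.88
eef_pos: [501.8, -50.0, 31.4]
ee_rot: [-0.428, -0.563, -0.428, 0.563]
force: [-3.2, -1.4, 4.8]
grip_width: 0.128
```

```bash
python3 -c "
from h import *
feel()"
```

```text
F along/lat/up -2.70 2.04 5.31 T along/lat/up 0.38 0.20 0.11 sd [0.27 0.41 0.46] tcp in loader -177.9 0.1 31.5 t 8.125 w 0.129
```

Emit:
carry_out([
  [1, -0.8, 0, 0, 0, 0, 0],
  [1, -0.8, 0, -8, 0, 0, 0],
  [1, -0.8, 0, -18, 0, 0, 0],
  [1, -0.8, 0, -28, 0, 0, 0],
  [1, -0.8, 0, -35, 0, 0, 0],
])

```text
time_s: 8.75
eef_pos: [511.2, -15.1, 31.8]
ee_rot: [-0.428, -0.563, -0.428, 0.563]
force: [-0.2, -0.1, -2.0]
grip_width: 0.129
```

```bash
python3 -c "
from h import *
feel();go(-128,0,32)"
```

```text
F along/lat/up -0.07 0.18 -2.08 T along/lat/up 0.01 0.07 0.01 sd [0.25 0.55 0.41] tcp in loader -142.8 0.3 31.9 t 9.0 w 0.129
shift [ -0.1   0.3 -14.8] rot [0.05 0.   0.01] t 9.0 F [-0.05 -0.07 -1.72] pos [511.  -16.2  31.9] q [-0.26  0.54  1.75 -0.    0.85  0.01] w 0.129
```

Emit:
carry_out([
  [1, 0, 0, -3, 0, 0, 0],
  [1, 0, 0, -6, 0, 0, 0],
  [1, 0, 0, -9, 0, 0, 0],
  [1, 0, 0, -12, 0, 0, 0],
  [1, 0, 0, -14, 0, 0, 0],
])

```text
time_s: 9.62
eef_pos: [514.9, -2.4, 31.9]
ee_rot: [0.428, 0.563, 0.428, -0.563]
force: [0.0, 0.5, -1.5]
grip_width: 0.128
```

```bash
python3 - <<'E'
from h import *
feel()
s=viewer.capture("scene")[...,::-1]
cv2.imwrite("pics/s3.png",cv2.resize(s[110:200,250:370],None,fx=6,fy=6,interpolation=cv2.INTER_CUBIC))
E
```

```text
F along/lat/up 0.28 -0.25 -2.18 T along/lat/up -0.01 0.09 -0.03 sd [0.66 0.41 0.45] tcp in loader -128.7 0.3 31.9 t 9.875 w 0.131
```

View pics/s3.png

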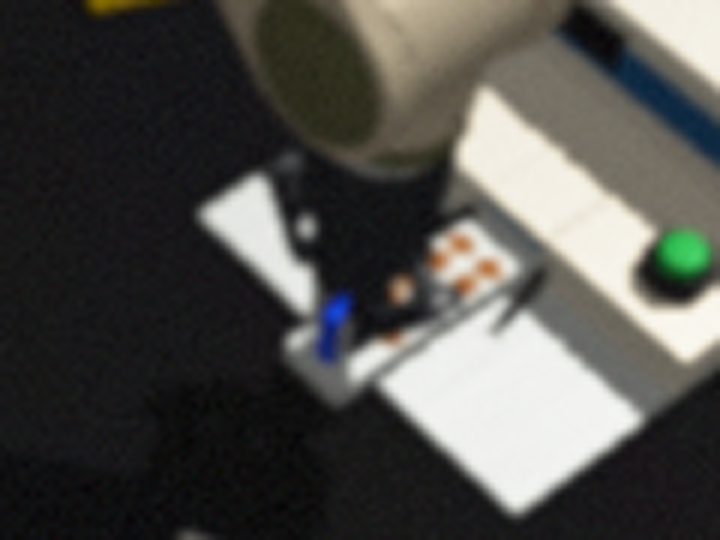

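View 8: the nose (475,220)-(530,262) lies between the guides, just short of the mouth and apparently centred. Forces show no contact. I go on in small steps.

Emit:
carry_out([
  [1, 0, 0, -1.5, 0, 0, 0],
  [1, 0, 0, -3, 0, 0, 0],
  [1, 0, 0, -4.5, 0, 0, 0],
  [1, 0, 0, -6, 0, 0, 0],
  [1, 0, 0, -6, 0, 0, 0],
])

```text
time_s: 10.55
eef_pos: [516.4, 3.3, 31.9]
ee_rot: [-0.428, -0.563, -0.428, 0.563]
force: [-0.4, 0.1, -2.0]
grip_width: 0.127
```

```bash
python3 -c "
from h import *
feel(4)"
```

```text
F along/lat/up 0.13 -0.48 -2.11 T along/lat/up -0.00 0.09 -0.00 sd [0.72 0.64 0.45] tcp in loader -122.7 0.2 31.9 t 10.75 w 0.128
```

Emit:
carry_out([
  [1, 0, 0, -1, 0, 0, 0],
  [1, 0, 0, -2, 0, 0, 0],
  [1, 0, 0, -3, 0, 0, 0],
  [1, 0, 0, -3, 0, 0, 0],
  [1, 0, 0, -3, 0, 0, 0],
])

```text
time_s: 11.38
eef_pos: [517.2, 6.1, 31.9]
ee_rot: [-0.428, -0.563, -0.428, 0.563]
force: [0.2, 0.3, -2.4]
grip_width: 0.13
```

```bash
python3 -c "
from h import *
feel(4)"
```

```text
F along/lat/up 0.21 -0.25 -2.12 T along/lat/up 0.01 0.09 0.02 sd [0.28 0.22 0.51] tcp in loader -119.7 0.3 31.9 t 11.575 w 0.128
```

Emit:
carry_out([
  [1, 0, 0, -1, 0, 0, 0],
  [1, 0, 0, -2, 0, 0, 0],
  [1, 0, 0, -3, 0, 0, 0],
  [1, 0, 0, -3, 0, 0, 0],
  [1, 0, 0, -3, 0, 0, 0],
])

```text
time_s: 12.2
eef_pos: [518.0, 9.0, 31.9]
ee_rot: [-0.428, -0.563, -0.428, 0.563]
force: [0.5, 0.7, -2.4]
grip_width: 0.125
```

```bash
python3 -c "
from h import *
feel(4)"
```

```text
F along/lat/up 0.10 -0.12 -2.30 T along/lat/up -0.01 0.10 -0.01 sd [0.62 0.05 0.37] tcp in loader -116.7 0.3 31.9 t 12.4 w 0.129
```

Emit:
carry_out([
  [1, 0, 0, -1, 0, 0, 0],
  [1, 0, 0, -2, 0, 0, 0],
  [1, 0, 0, -3, 0, 0, 0],
  [1, 0, 0, -4, 0, 0, 0],
  [1, 0, 0, -4, 0, 0, 0],
])

```text
time_s: 13.02
eef_pos: [519.1, 12.9, 31.9]
ee_rot: [0.428, 0.563, 0.428, -0.563]
force: [-0.1, 0.5, -2.4]
grip_width: 0.128
```

```bash
python3 -c "
from h import *
feel(4)"
```

```text
F along/lat/up 0.16 0.34 -2.35 T along/lat/up -0.00 0.09 0.03 sd [0.4  0.31 0.13] tcp in loader -112.7 0.3 31.9 t 13.225 w 0.128
```

Emit:
carry_out([
  [1, 0, 0, -2, 0, 0, 0],
  [1, 0, 0, -4, 0, 0, 0],
  [1, 0, 0, -6, 0, 0, 0],
  [1, 0, 0, -8, 0, 0, 0],
  [1, 0, 0, -10, 0, 0, 0],
])

```text
time_s: 13.85
eef_pos: [521.8, 22.6, 31.9]
ee_rot: [-0.428, -0.563, -0.428, 0.563]
force: [-0.6, -1.0, -2.5]
grip_width: 0.129
```

```bash
python3 -c "
from h import *
feel(4)"
```

```text
F along/lat/up -0.28 0.35 -1.81 T along/lat/up 0.02 0.09 0.01 sd [0.67 0.28 0.24] tcp in loader -102.7 0.3 31.9 t 14.05 w 0.129
```

Emit:
carry_out([
  [1, 0, 0, -2, 0, 0, 0],
  [1, 0, 0, -4, 0, 0, 0],
  [1, 0, 0, -6, 0, 0, 0],
  [1, 0, 0, -8, 0, 0, 0],
  [1, 0, 0, -10, 0, 0, 0],
])

```text
time_s: 14.68
eef_pos: [524.5, 32.2, 31.9]
ee_rot: [-0.428, -0.563, -0.428, 0.563]
force: [0.7, 0.2, -1.9]
grip_width: 0.13
```

```bash
python3 -c "
from h import *
feel(4)"
```

```text
F along/lat/up 0.09 0.05 -2.43 T along/lat/up 0.02 0.10 -0.02 sd [0.65 0.78 0.44] tcp in loader -92.7 0.3 31.9 t 14.875 w 0.13
```

Emit:
carry_out([
  [1, 0, 0, -2, 0, 0, 0],
  [1, 0, 0, -4, 0, 0, 0],
  [1, 0, 0, -6, 0, 0, 0],
  [1, 0, 0, -8, 0, 0, 0],
  [1, 0, 0, -8, 0, 0, 0],
])

```text
time_s: 15.5
eef_pos: [526.6, 39.9, 31.9]
ee_rot: [0.428, 0.563, 0.428, -0.563]
force: [0.0, 0.4, -2.9]
grip_width: 0.132
```

```bash
python3 -c "
from h import *
feel(4)"
```

```text
F along/lat/up 0.13 -0.06 -2.20 T along/lat/up 0.00 0.10 -0.02 sd [0.32 0.33 0.48] tcp in loader -84.7 0.3 31.9 t 15.7 w 0.125
```

Emit:
carry_out([
  [1, 0, 0, -1, 0, 0, 0],
  [1, 0, 0, -2, 0, 0, 0],
  [1, 0, 0, -3, 0, 0, 0],
  [1, 0, 0, -3, 0, 0, 0],
  [1, 0, 0, -3, 0, 0, 0],
])

```text
time_s: 16.32
eef_pos: [527.4, 42.7, 31.9]
ee_rot: [0.428, 0.563, 0.428, -0.563]
force: [0.5, 0.1, -1.7]
grip_width: 0.129
```

Emit:
carry_out([
  [1, 0, 0, -1, 0, 0, 0],
  [1, 0, 0, -2, 0, 0, 0],
  [1, 0, 0, -2.5, 0, 0, 0],
  [1, 0, 0, -2.5, 0, 0, 0],
  [1, 0, 0, -2.5, 0, 0, 0],
])

```text
time_s: 16.95
eef_pos: [528.1, 45.1, 31.9]
ee_rot: [-0.428, -0.563, -0.428, 0.563]
force: [-0.3, 0.4, -2.8]
grip_width: 0.124
```

Emit:
carry_out([
  [1, 0, 0, -1, 0, 0, 0],
  [1, 0, 0, -2, 0, 0, 0],
  [1, 0, 0, -2.5, 0, 0, 0],
  [1, 0, 0, -2.5, 0, 0, 0],
  [1, 0, 0, -2.5, 0, 0, 0],
])

```text
time_s: 17.58
eef_pos: [528.7, 47.5, 31.9]
ee_rot: [-0.428, -0.563, -0.428, 0.563]
force: [-0.3, 0.1, -2.7]
grip_width: 0.126
```

Emit:
carry_out([
  [1, 0, 0, -1, 0, 0, 0],
  [1, 0, 0, -2, 0, 0, 0],
  [1, 0, 0, -2.5, 0, 0, 0],
  [1, 0, 0, -2.5, 0, 0, 0],
  [1, 0, 0, -2.5, 0, 0, 0],
])

```text
time_s: 18.2
eef_pos: [529.4, 49.9, 31.9]
ee_rot: [-0.428, -0.563, -0.428, 0.563]
force: [0.4, 0.7, -2.1]
grip_width: 0.127
```

Emit:
carry_out([
  [1, 0, 0, -1, 0, 0, 0],
  [1, 0, 0, -2, 0, 0, 0],
  [1, 0, 0, -2.5, 0, 0, 0],
  [1, 0, 0, -2.5, 0, 0, 0],
  [1, 0, 0, -2.5, 0, 0, 0],
])

```text
time_s: 18.82
eef_pos: [530.1, 52.3, 31.9]
ee_rot: [-0.428, -0.563, -0.428, 0.563]
force: [-1.3, -0.2, -1.7]
grip_width: 0.124
```

Emit:
carry_out([
  [1, 0, 0, -1, 0, 0, 0],
  [1, 0, 0, -2, 0, 0, 0],
  [1, 0, 0, -2.5, 0, 0, 0],
  [1, 0, 0, -2.5, 0, 0, 0],
  [1, 0, 0, -2.5, 0, 0, 0],
])

```text
time_s: 19.45
eef_pos: [530.7, 54.7, 31.9]
ee_rot: [-0.428, -0.563, -0.428, 0.563]
force: [0.6, 0.3, -2.2]
grip_width: 0.131
```

Emit:
carry_out([
  [1, 0, 0, -1, 0, 0, 0],
  [1, 0, 0, -2, 0, 0, 0],
  [1, 0, 0, -2.5, 0, 0, 0],
  [1, 0, 0, -2.5, 0, 0, 0],
  [1, 0, 0, -2.5, 0, 0, 0],
])

```text
time_s: 20.08
eef_pos: [531.4, 57.1, 31.9]
ee_rot: [-0.428, -0.563, -0.428, 0.563]
force: [0.4, -0.3, -3.1]
grip_width: 0.123
```

Emit:
carry_out([
  [1, 0, 0, -1, 0, 0, 0],
  [1, 0, 0, -2, 0, 0, 0],
  [1, 0, 0, -2.5, 0, 0, 0],
  [1, 0, 0, -2.5, 0, 0, 0],
  [1, 0, 0, -2.5, 0, 0, 0],
])

```text
time_s: 20.7
eef_pos: [532.1, 59.4, 31.9]
ee_rot: [-0.428, -0.563, -0.428, 0.563]
force: [-1.0, -3.9, -0.5]
grip_width: 0.129
```

```bash
python3 -c "
from h import *
feel(4)"
```

```text
F along/lat/up -4.62 -0.21 -0.78 T along/lat/up -0.04 0.81 0.04 sd [0.71 0.31 0.18] tcp in loader -64.3 0.3 31.9 t 20.9 w 0.127
```

Emit:
carry_out([
  [1, 0, 0, -0.3, 0, 0, 0],
  [1, 0, 0, -0.6, 0, 0, 0],
  [1, 0, 0, -0.8, 0, 0, 0],
  [1, 0, 0, -0.8, 0, 0, 0],
  [1, 0, 0, -0.8, 0, 0, 0],
])

```text
time_s: 21.52
eef_pos: [532.3, 59.9, 31.9]
ee_rot: [-0.428, -0.563, -0.428, 0.563]
force: [-2.2, -6.2, 0.5]
grip_width: 0.128
```

```bash
python3 -c "
from h import *
feel(4)"
```

```text
F along/lat/up -7.32 -0.15 0.05 T along/lat/up -0.02 1.18 0.05 sd [0.25 0.61 0.21] tcp in loader -63.8 0.2 32.0 t 21.725 w 0.127
```

The force rises about 5 N/mm, as rubber should, and stands at 7.3 N: it is against the stop. Now I relax most of the push so the rubber doesn't kick it back on release, and set it down.

Emit:
carry_out([
  [1, 0, 0, 0.4, 0, 0, 0],
  [1, 0, 0, 0.8, 0, 0, 0],
  [1, 0, 0, 1.1, 0, 0, 0],
  [1, 0.3, 0, 1.1, 0, 0, 0],
  [1, 0.5, 0, 1.1, 0, 0, 0],
])

```text
time_s: 22.35
eef_pos: [532.1, 59.3, 31.7]
ee_rot: [0.428, 0.563, 0.428, -0.563]
force: [-3.2, -4.3, 5.5]
grip_width: 0.126
```

```bash
python3 -c "
from h import *
feel(4)"
```

```text
F along/lat/up -4.75 1.14 4.09 T along/lat/up 0.25 0.75 -0.00 sd [0.39 0.26 0.6 ] tcp in loader -64.4 0.2 31.7 t 22.55 w 0.128
```

Emit:
carry_out([
  [1, -0.2, 0, 0.3, 0, 0, 0],
  [1, -0.2, 0, 0.5, 0, 0, 0],
  [1, -0.2, 0, 0.5, 0, 0, 0],
  [1, -0.2, 0, 0.5, 0, 0, 0],
  [1, -0.2, 0, 0.5, 0, 0, 0],
], newtons=20)

```text
time_s: 23.18
eef_pos: [532.0, 58.9, 31.7]
ee_rot: [0.428, 0.563, 0.428, -0.563]
force: [-0.1, 1.1, 3.8]
grip_width: 0.128
```

```bash
python3 -c "
from h import *
feel(4)"
```

```text
F along/lat/up 0.96 0.69 4.09 T along/lat/up 0.08 -0.08 0.05 sd [0.58 0.46 0.33] tcp in loader -64.8 0.2 31.7 t 23.375 w 0.13
```

Emit:
carry_out([
  [0.5, 0, 0, 0, 0, 0, 0],
  [0.2, 0, 0, 0, 0, 0, 0],
  [0.2, 0, 0, 0, 0, 0, 0],
  [0.2, 0, 0, 0, 0, 0, 0],
  [0.2, -10, 0, 0, 0, 0, 0],
])

```text
time_s: 24.0
eef_pos: [531.5, 58.8, 41.5]
ee_rot: [-0.428, -0.563, -0.428, 0.563]
force: [-0.1, -0.2, 0.8]
grip_width: 0.398
```

```bash
python3 -c "
from h import *
feel(2);go(-64.8-40,0,41)"
```

```text
F along/lat/up 0.03 -0.84 0.93 T along/lat/up 0.01 -0.02 0.01 sd [0.92 0.   0.11] tcp in loader -64.8 -0.4 42.9 t 24.1 w 0.402
shift [ 1.9 -0.4 40. ] rot [ 0.05 -0.02 -0.12] t 24.1 F [-0.11 -0.2   0.82] pos [532.6  58.7  42.9] q [-0.11  0.56  1.67  0.    0.91  0.16] w 0.402
```

Released. Next I push the fin gently from behind with shut fingers, to check the cassette is still against the stop.

Emit:
carry_out([
  [0.2, -40, 0, 0, 0, 0, 0],
  [1, -40, 0, 25, 0, 0, 0],
  [1, -40, 0, 45, 0, 0, 0],
  [1, -10, 0, 45, 0, 0, 0],
  [1, 13, 0, 45, 0, 0, 0],
])

```text
time_s: 24.72
eef_pos: [519.8, 15.2, 28.0]
ee_rot: [0.428, 0.563, 0.428, -0.563]
force: [-0.4, -0.6, -0.2]
grip_width: -0.002
```

```bash
python3 - <<'E'
from h import *
feel(3)
s=viewer.capture("scene")[...,::-1]
cv2.imwrite("pics/s4.png",cv2.resize(s[100:200,250:370],None,fx=6,fy=6,interpolation=cv2.INTER_CUBIC))
E
```

```text
F along/lat/up -0.08 0.88 -0.33 T along/lat/up 0.03 0.02 -0.01 sd [1.17 0.27 2.17] tcp in loader -110.0 0.7 28.3 t 24.875 w -0.001
```

View pics/s4.png

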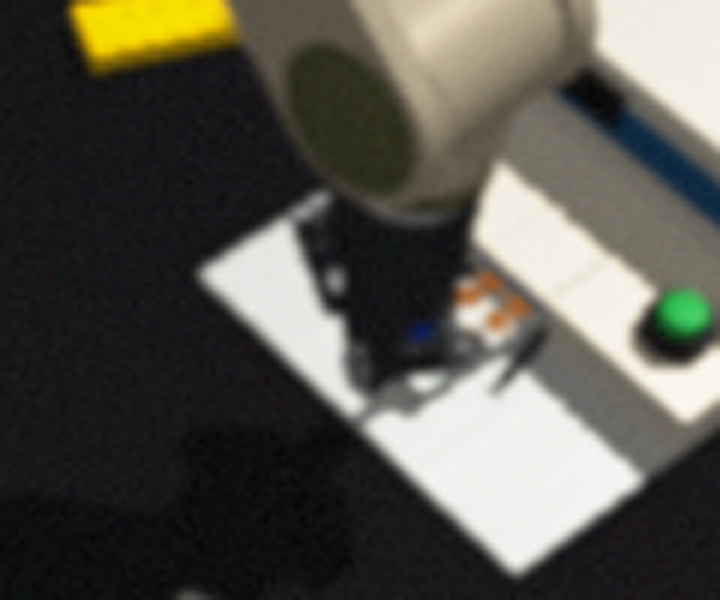

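View 9: the cassette is in the slot with the shut fingers behind the fin (425,330); discs (470-515,285-320) sit outside the mouth. Moving up to the fin.

Emit:
carry_out([
  [1, 0, 0, -5, 0, 0, 0],
  [1, 0, 0, -10, 0, 0, 0],
  [1, 0, 0, -14, 0, 0, 0],
  [1, 0, 0, -15, 0, 0, 0],
  [1, 0, 0, -16, 0, 0, 0],
])

```text
time_s: 25.55
eef_pos: [524.1, 30.9, 28.6]
ee_rot: [-0.428, -0.563, -0.428, 0.563]
force: [-0.1, -0.1, 0.3]
grip_width: 0.005
```

```bash
python3 -c "
from h import *
feel(4)"
```

```text
F along/lat/up -0.07 0.25 -0.27 T along/lat/up -0.03 0.01 -0.01 sd [0.29 0.61 0.29] tcp in loader -94.0 0.3 28.6 t 25.75 w -0.003
```

Emit:
carry_out([
  [1, 0, 0, -0.5, 0, 0, 0],
  [1, 0, 0, -1, 0, 0, 0],
  [1, 0, 0, -1.5, 0, 0, 0],
  [1, 0, 0, -2, 0, 0, 0],
  [1, 0, 0, -2, 0, 0, 0],
])

```text
time_s: 26.38
eef_pos: [524.6, 32.8, 28.6]
ee_rot: [-0.428, -0.563, -0.428, 0.563]
force: [-1.5, 0.2, 0.5]
grip_width: 0.002
```

Emit:
carry_out([
  [1, 0, 0, -0.5, 0, 0, 0],
  [1, 0, 0, -1, 0, 0, 0],
  [1, 0, 0, -1.5, 0, 0, 0],
  [1, 0, 0, -1.5, 0, 0, 0],
  [1, 0, 0, -1.5, 0, 0, 0],
])

```text
time_s: 27.0
eef_pos: [525.1, 34.2, 28.6]
ee_rot: [0.428, 0.563, 0.428, -0.563]
force: [-0.2, 0.2, -0.1]
grip_width: -0.0
```

Emit:
carry_out([
  [1, 0, 0, -0.5, 0, 0, 0],
  [1, 0, 0, -1, 0, 0, 0],
  [1, 0, 0, -1.5, 0, 0, 0],
  [1, 0, 0, -1.5, 0, 0, 0],
  [1, 0, 0, -1.5, 0, 0, 0],
])

```text
time_s: 27.62
eef_pos: [525.3, 35.1, 28.6]
ee_rot: [-0.428, -0.563, -0.428, 0.563]
force: [-2.3, -6.2, 0.8]
grip_width: 0.003
```

```bash
python3 -c "
from h import *
feel(4)"
```

```text
F along/lat/up -6.03 0.22 0.48 T along/lat/up 0.03 0.90 -0.00 sd [0.51 0.3  0.3 ] tcp in loader -89.5 0.2 28.6 t 27.825 w 0.001
```

Emit:
carry_out([
  [1, 0, 0, 0.5, 0, 0, 0],
  [1, 0, 0, 1, 0, 0, 0],
  [1, 0, 0, 1.5, 0, 0, 0],
  [1, 0, 0, 2.5, 0, 0, 0],
  [1, 0, 0, 10, 0, 0, 0],
])

```text
time_s: 28.45
eef_pos: [522.7, 26.1, 28.6]
ee_rot: [0.428, 0.563, 0.428, -0.563]
force: [0.5, 0.5, 0.1]
grip_width: 0.004
```

```bash
python3 - <<'E'
from h import *
feel(2);go(-99,0,110)
for z in (46,52): print(back("top",(np.array([(253,205)])+.5)/5-.5+100,z))
print(world(LP,[(40,-85,50)]), world([548.16,121.74,1.2987],[(40,-85,50)]))
# button in scene0
import cv2
for n in("scene","top"):
    t=cv2.imread(f"pics/{n}0.png");h=cv2.cvtColor(t,cv2.COLOR_BGR2HSV);m=(h[...,0]>50)&(h[...,0]<80)&(h[...,1]>120)&(h[...,2]>60);y,x=np.nonzero(m);print(n,len(x),x.mean(),y.mean(),x.min(),x.max(),y.min(),y.max(),[back(n,[(x.mean(),y.mean())],z)[0].round(1) for z in(46,50,54)])
E
```

```text
F along/lat/up -0.04 0.02 0.67 T along/lat/up -0.02 0.03 -0.02 sd [0.07 0.85 0.44] tcp in loader -99.6 0.2 28.6 t 28.55 w 0.003
shift [-81.4   0.2  -0.6] rot [0.01 0.   0.  ] t 28.55 F [-0.1   0.82  1.11] pos [522.6  25.4  28.6] q [-0.18  0.56  1.72 -0.    0.86  0.1 ] w 0.003
[[646.03428162 139.32350581  46.        ]]
[[644.10379668 137.90890225  52.        ]]
[[642.21815753 137.0123167   50.        ]] [[640.78286706 137.42453054  50.        ]]
scene 53 363.22641509433964 152.1509433962264 359 367 149 156 [array([643.4, 148.1,  46. ]), array([644. , 144.7,  50. ]), array([644.6, 141.3,  54. ])]
top 62 149.74193548387098 140.74193548387098 146 154 137 145 [array([645.5, 140.9,  46. ]), array([644.2, 139.9,  50. ]), array([642.9, 139. ,  54. ])]
```

It met stiff resistance at once (6 N) with no loose travel, so it was still seated. Now to the button, (643.5,139.5) with its top near z 52.

Emit:
carry_out([
  [1, -45, 0, 0, 0, 0, 0],
  [1, -82, 0, 0, 0, 0, 0],
  [1, -82, 20, -30, 0, 0, 0],
  [1, -82, 50, -75, 0, 0, 0],
  [1, -82, 80, -120, 0, 0, 0],
])

```text
time_s: 29.18
eef_pos: [633.1, 121.1, 110.9]
ee_rot: [0.428, 0.563, 0.428, -0.563]
force: [-0.3, -1.7, -0.5]
grip_width: -0.004
```

```bash
python3 -c "
from h import *
delta([643.5,139.5,62],1.299)"
```

```text
shift [ 48.9   5.1 -20.5] rot [ 0.01 -0.01 -0.03] t 29.175 F [-0.28 -1.68 -0.55] pos [633.1 121.1 110.9] q [0.01 0.68 1.25 0.   1.21 0.28] w -0.004
```

Emit:
carry_out([
  [1, 0, 5, -20, 0, 0, 0],
  [1, 15, 5.5, -21, 0, 0, 0],
  [1, 35, 5.5, -21, 0, 0, 0],
  [1, 47, 5.5, -21, 0, 0, 0],
  [1, 48, 5.5, -21, 0, 0, 0],
])

```text
time_s: 29.8
eef_pos: [642.3, 138.2, 61.8]
ee_rot: [-0.427, -0.563, -0.428, 0.564]
force: [-0.9, 0.1, 2.4]
grip_width: 0.001
```

```bash
python3 - <<'E'
from h import *
delta([643.5,139.5,50],1.299)
s=viewer.capture("scene")[...,::-1]
cv2.imwrite("pics/s5.png",cv2.resize(s[80:200,260:420],None,fx=5,fy=5,interpolation=cv2.INTER_CUBIC))
E
```

```text
shift [11.8  0.9 -1.6] rot [0.01 0.04 0.09] t 29.8 F [-0.87  0.12  2.45] pos [642.3 138.2  61.8] q [ 0.03  0.76  1.24 -0.    1.14  0.31] w 0.001
```

View pics/s5.png

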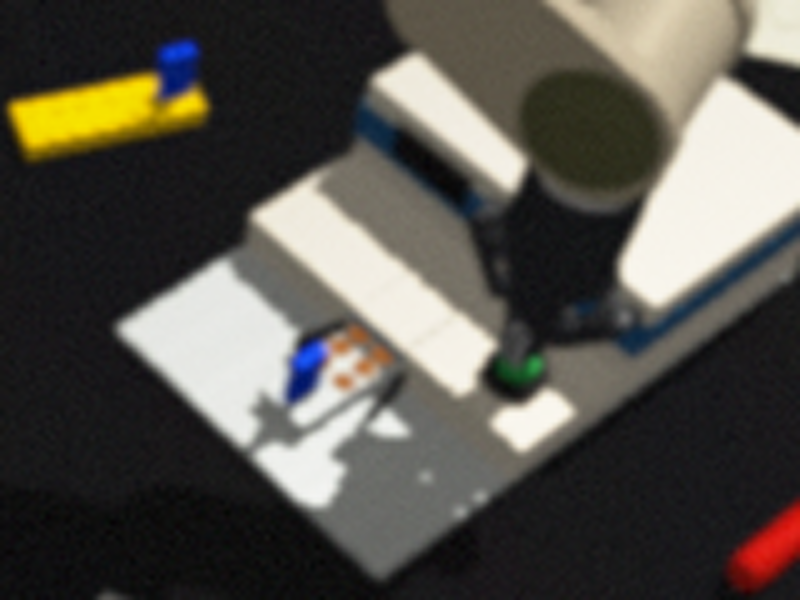

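View 10: the fingertips (518,345) are right above the green button (518,370), and the cassette sits straight in the slot.

Emit:
carry_out([
  [1, 1, 0, -0.5, 0, 0, 0],
  [1, 2, 0, -0.5, 0, 0, 0],
  [1, 3, 0, -0.5, 0, 0, 0],
  [1, 4, 0, -0.5, 0, 0, 0],
  [1, 4, 0, -0.5, 0, 0, 0],
])

```text
time_s: 30.48
eef_pos: [643.3, 139.4, 58.9]
ee_rot: [0.428, 0.563, 0.428, -0.563]
force: [1.5, -2.4, 3.4]
grip_width: 0.001
```

```bash
python3 -c "
from h import *
feel(2)"
```

```text
F along/lat/up -0.76 -1.47 2.84 T along/lat/up -0.21 0.11 0.01 sd [0.16 0.83 0.56] tcp in loader 42.6 -85.4 58.9 t 30.575 w -0.001
```

Emit:
carry_out([
  [1, 1, 0, 0, 0, 0, 0],
  [1, 2, 0, 0, 0, 0, 0],
  [1, 3, 0, 0, 0, 0, 0],
  [1, 3, 0, 0, 0, 0, 0],
  [1, 3, 0, 0, 0, 0, 0],
])

```text
time_s: 31.2
eef_pos: [643.3, 139.4, 56.1]
ee_rot: [0.428, 0.563, 0.428, -0.563]
force: [0.6, -1.4, 6.1]
grip_width: -0.001
```

```bash
python3 -c "
from h import *
feel(2)"
```

```text
F along/lat/up -0.72 -1.96 6.71 T along/lat/up -0.24 0.24 -0.02 sd [0.17 0.25 0.49] tcp in loader 42.6 -85.4 56.1 t 31.3 w -0.002
```

Emit:
carry_out([
  [1, 0.5, 0, 0, 0, 0, 0],
  [1, 1, 0, 0, 0, 0, 0],
  [1, 1, 0, 0, 0, 0, 0],
  [1, 1, 0, 0, 0, 0, 0],
  [1, 1, 0, 0, 0, 0, 0],
])

```text
time_s: 31.92
eef_pos: [643.4, 139.4, 56.0]
ee_rot: [0.428, 0.563, 0.428, -0.563]
force: [-2.3, -3.0, 12.8]
grip_width: -0.001
```

```bash
python3 -c "
from h import *
feel(2)"
```

```text
F along/lat/up -2.15 1.75 12.90 T along/lat/up 0.22 0.43 -0.00 sd [0.3  0.43 0.3 ] tcp in loader 42.7 -85.5 56.0 t 32.025 w -0.001
```

The force jumped to 13 N with no further travel, so the button is bottomed. Withdrawing.

Emit:
carry_out([
  [1, -3, 0, 0, 0, 0, 0],
  [1, -10, 0, 0, 0, 0, 0],
  [1, -50, 0, 0, 0, 0, 0],
  [1, -100, 0, 0, 0, 0, 0],
  [1, -130, 0, 0, 0, 0, 0],
])

```text
time_s: 32.65
eef_pos: [642.8, 139.8, 186.7]
ee_rot: [0.428, 0.563, 0.428, -0.563]
force: [-0.9, -0.0, 0.1]
grip_width: 0.0
```

Emit:
carry_out([
  [1, -30, -50, 20, 0, 0, 0],
  [1, -30, -100, 40, 0, 0, 0],
  [1, -30, -150, 60, 0, 0, 0],
  [1, -30, -200, 80, 0, 0, 0],
  [1, -30, -230, 90, 0, 0, 0],
])

```text
time_s: 33.28
eef_pos: [394.5, 114.5, 214.2]
ee_rot: [-0.427, -0.562, -0.429, 0.563]
force: [0.3, 1.1, 0.8]
grip_width: 0.002
```

```bash
python3 - <<'E'
from h import *
feel(2)
t=viewer.capture("top")[...,::-1];s=viewer.capture("scene")[...,::-1]
a=cv2.resize(t[120:210,100:220],(600,450),interpolation=cv2.INTER_CUBIC);cv2.imwrite("pics/t6.png",a)
cv2.imwrite("pics/s6.png",cv2.resize(s[100:200,250:380],None,fx=6,fy=6,interpolation=cv2.INTER_CUBIC))
h=cv2.cvtColor(s,cv2.COLOR_BGR2HSV)[:,:,:];m=(h[...,0]>100)&(h[...,0]<130)&(h[...,1]>120)&(h[...,2]>80);m[:, :290]=0;m[:,325:]=0;m[:140]=0;m[185:]=0
y,x=np.nonzero(m);print("fin scene",len(x),x.mean(),y.mean(),"pred",proj("scene",world(LP,[(-67,0.3,40)])))
E
```

```text
F along/lat/up 0.35 -0.88 0.68 T along/lat/up -0.04 -0.04 0.00 sd [0.28 0.07 0.03] tcp in loader -48.0 147.6 214.5 t 33.375 w 0.0
fin scene 54 320.6666666666667 152.9814814814815 pred [[320.06796392 155.14933642]]
```

View pics/s6.png

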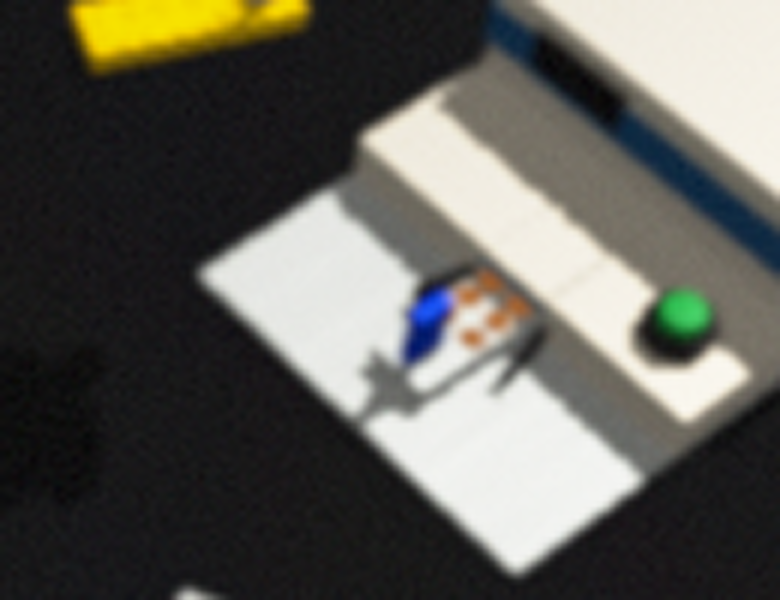

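View 11: the cassette lies straight in the slot with its fin at (428,325). The button (685,312) is out again and the arm is clear of everything. Handing in.

```bash
python3 -c "
from rig import order
print(order.finish_job())"
```

```text
the job is handed in; nothing more can be done
None
```

The blue cassette is in the loader slot against the hidden stop, the start button was pressed to the bottom, and the job was handed in at about 33 s. The hand-in gave no verdict.

- **Insertion:** I gripped the fin and slid the cassette in with no contact felt at the guides or slot walls. The stop came up with the nose about 55 mm past the mouth. The push went from 4.6 to 7.3 N as I eased on, and the highest reading was 7.3 N.
- **Seating check:** I relaxed the push and released. A light push of about 6 N on the back of the fin then met firm resistance straight away, so the cassette had not crept back. The `seat` joint itself cannot be read through this interface, so "home" rests on feel.
- **Button:** the force rose like a spring, then jumped to 13 N with no further travel, which I take as fully in. The last picture shows it out again.
- **Last picture:** the cassette looks straight in the slot, its fin within about 2 px of where I predicted, and the arm is clear. I didn't re-check the bystanders at the end, but I felt no unexpected contact during any move.
- **Disagreement:** the two cameras placed the slot about 3 mm apart sideways. I used a value between them, and no side force showed on the way in.

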